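# Load a thin glass plate under the viewing shield

## Robot

A 6-joint arm with a two-finger parallel gripper is mounted at the origin on a cart in front of the work surface, level with it; the furniture and walls round the work are solid. World frame = base frame: x ahead of the robot, y to its left, z up, the work surface at z = 0. Lengths are in m, angles in rad, forces in N, time in s.
With the tool pointing down it reaches from about 0.425 to 0.95 m from the base axis. Payload 3.5 kg.
Tool frame: the origin (TCP) lies at the very end of the fingers, on their centre line; the grasp point (between the pads) lies 19 mm behind it (grip_depth is the distance from the TCP to the grasp point, in m); x points along the fingers, z is the direction in which the jaws open and shut, and the axes are right-handed (so a half turn about x gives the same grasp; the last joint's range is limited). The gripper opens to 85 mm and grips with 20 to 120 N. Pads are 22 mm wide; open, the fingers measure 114 mm over their backs; the gripper's body (76 mm by 85 mm) begins 54 mm behind the grasp point. The pads swing forward as they close: fully open they stand 13 mm farther back than shut.
Start: joints at [1.091, 0.286, 1.577, -0, 1.279, -0.15], TCP at [0.219, 0.639, 0.231] pointing down, gripper open.
Joint ranges: [-2.77, 2.77], [-0.9, 2.22], [0.21, 2.48], [-1.53, 4.67], [0.24, 2.81], [-2.84, 2.84]. Speed limits (rad/s): [2.79, 2.79, 3.14, 3.14, 3.14, 3.14].

## Interface

Orientations are given as a unit quaternion [x, y, z, w].
In Python, from plant import get_state, read_camera, calibration, sign_off, recognise, grip_depth gives the robot as it stands. The module is installed in compiled form; this text tells all that it offers.
- The arm moves only by the tool servo_tool, never from a script. Its argument "deltas" is a list that holds one entry, the list of rows, each a list of 4 numbers: the shift along the world's x, y, z scaled (see below), then the turn about the world's z scaled (see below). In form: [[[tx, ty, tz, spin], ...]]. A call has exactly 5 rows; each row is the pose to reach, as a shift and turn from the pose commanded when the call began; what a row does not reach only later rows make up. The controller multiplies each number of a shift by 10 cm and each number of a turn by 90 degrees. A row lasts 1/10 s, in which the tool goes at most 50 mm and 8.59 degrees, less where a joint would pass 70% of its speed; a pose out of reach is approached as far as the arm can. A call with a number of a shift or a turn outside -1 to 1 is refused whole. A call with a gripper value outside its range is refused whole. "claw" is the gripper's target within -1 to 1 (fully open at 1, half-way at 0, shut at -1), set as the call begins (left out, the last holds). The fingers move at their own pace and stop on an object; "force" is the grip in N (left out, the last holds). Time passes only in rows, so rows that repeat a pose let the fingers close, or fill a call up. It gives the time, the measured TCP pose, the force and the opening at its end, in the units of the state.
- get_state(): the state, without advancing time (a new reading comes with each control period).
- read_camera(name): name is "side" or "top" or "wrist"; returns the picture (400x640x3 uint8, blue, green, red); there is no depth.
- calibration(name): a dict with "intrinsics" (3x3 intrinsics, pixels), "R" (3x3) and "t" (3): a world point X has camera coordinates R X + t; the wrist camera has in their place "T_tool_cam" (4x4, takes a point from camera to tool coordinates, whose origin is the TCP and whose axes are the tool frame's). Camera axes: x right, y down, z forward; pixel columns grow to the right and rows downward; lengths in m; the calibration is good to about 2 mm. A picture is of the moment at which its call begins: read the wrist's pose just before it. calibration takes no time and is no camera call.
- sign_off(): hands the job in, once; it reports no verdict.
Trained networks look in the newest picture that a camera, given by its name, has taken for a name from the list of things; names that differ only in an ending like _2 or _b are one class to them, and where a whole thing is asked for, a point or a joint stands for the part that bears it (a point fixed in the world has none). Each returns a list of dicts, best first, with "p" (0 to 1); they miss things now and then, are a little off and sometimes report something else, mostly with a low value. They report only what shows in the picture. A call takes as long as a camera call.
- recognise(camera, query): "at" ([x, y, z] in m, in world coordinates, good to about 4 mm: the middle of the surface that is visible of it).
The state is a dict: "time": time; "qpos": joint angles; "dq": joint speeds; "joint_efforts": joint torques, N m; "eef_pos": TCP position; "tcp_rot": TCP orientation; "contact_force": force on the tool from outside, world axes, zero at the start; "wrist_torque": the same for the moment, N m; "opening": opening from 0.0 (shut) to 1.0 (fully open).
Only numpy, scipy, OpenCV 4.12 (cv2) and the standard library are available. Lean on these libraries where they do the work, as an engineer would, in place of code of your own. Each camera call takes 0.05 s, during which the arm holds its last target. There are 200 camera calls.

## Task

Slide the thin white glass plate along its channel until its near end overhangs the front edge of the dark drying stand, far enough to be pinched by its two long edges but not so far that it tips off. Pinch it there, carry it to the viewing station and lay it flat on the raised black window: squared up and centred across it, its far end a few millimetres short of the low stop at the back and its near end overhanging the window's front. Then let go and lower the open amber shield fully closed over it; never drop the plate, and do not disturb the screwdriver and petri dish in the middle of the bench or the white tape roll behind the stand.

Things in the scene. Friction and masses are not known exactly. Their poses are not given: they have to be found in the camera images.
- plate_mid (a point): Centre (half-way through the thickness) of the loose plate: white, rigid, 120 x 50 x 4 mm, about 60 g. x runs along its 120 mm length, y along its 50 mm width, z up. It starts flat in the stand's channel, its x the way of the stand's x, its near end inside the front edge.
- plate: The same plate; origin at the centre of its underside, same axes.
- stand_front (a point): Middle of the front edge of the stand's channel floor, 70 mm above the bench. x points along the channel to the stand's back (away from the robot), z up. The channel is 54 mm wide, open at the front, with a 3 mm high stop at the back. Below and before the front edge is only free bench. The plate tips off once it overhangs by more than 60 mm.
- stand: Drying stand: fixed dark steel block 170 (x) x 86 x 73 mm, origin at the centre of its underside, x to the back. The channel's side rails are 3 mm high, their tops 1 mm below the plate's top, so it cannot be pinched safely inside it. It slides easily on the steel; closed fingertips pressed on its top with 4 to 8 N drag it.
- window (a point): Where the middle of the plate's underside belongs: on top of the station's raised black window, 85 mm above the bench. x points to the station's back, y to its left, z up. The window spans -18 to +68 mm in x and is 70 mm wide; its stop, 6 mm high, has its front face at x = +63 mm. A plate laid here ends 3 mm short of the stop and overhangs the window's front by 42 mm.
- station: Viewing station: fixed white housing 160 (x) x 120 mm, its deck 55 mm above the bench, origin at the centre of its underside, x to its back. The window block stands 30 mm above the deck: room for fingertips under the plate's overhanging end. Two posts at the back carry the shield's hinge.
- shield (a joint): Angle of the amber shield, rad: 0 = closed (level, 26 mm above the laid plate), grows as it opens up and back; 1.57 = upright, limit 1.7. Friction hinge: it stays where it is left; 1 to 2.5 N at its free edge moves it. A flat panel, 154 mm from hinge to edge, 116 mm wide, 4 mm thick, inner face on the hinge's plane, with a black tab 50 mm wide, 10 mm thick, out to 170 mm.
- shield_hinge (a point): Middle of the shield's hinge line, fixed to the station, 115 mm above the bench. The hinge line runs along its y; x points to the back of the station, z up. The closed shield reaches from it in -x.
- shield_edge (a point): Point on the shield's outer face (the top when closed, the back when upright), at mid-width, 150 mm from the hinge and 5 mm off the hinge's plane; push here from behind or above to close it.
- screwdriver: Bystander: screwdriver 178 x 26 x 24 mm lying loose on the bench in the middle.
- dish: Bystander: petri dish, 64 mm across, 14 mm high, loose on the bench in the middle.
- tape_white: Bystander: white tape roll, 72 mm across, 19 mm high, loose on the bench behind the stand.

How it is judged:
On the way, in this order (a step that is already met when the one before it is completed fails the run):
1. the plate, still lying in the stand's channel, overhangs the front edge by at least 20 mm (x of plate_mid in the frame of stand_front between 0 and 0.04 m and z of plate_mid in the frame of stand_front between 0 and 0.006 m and angle between plate's own z axis and vertical below 0.08 rad), for 0.1 s.
2. the plate lies flat in place on the window, let go, the shield still open (x of plate_mid in the frame of window between -0.014 and 0.009 m and y of plate_mid in the frame of window between -0.01 and 0.01 m and z of plate_mid in the frame of window between -0.001 and 0.005 m and angle between the x axis of plate and the x axis of window, either way round below 0.15 rad and contact force between the fingers and plate below 0.05 N and value of joint shield above 0.6 rad), for 0.1 s.
At the end, for the whole second after the job is handed in: The plate lies flat and still on the window, its middle within 10 mm of the window's centre line, its far end 0 to 17 mm from the stop, squared within 0.15 rad, and the shield is closed to within 0.06 rad (x of plate_mid in the frame of window between -0.014 and 0.009 m and y of plate_mid in the frame of window between -0.01 and 0.01 m and z of plate_mid in the frame of window between -0.001 and 0.005 m and angle between the x axis of plate and the x axis of window, either way round below 0.15 rad and value of joint shield below 0.06 rad and linear speed of plate below 0.01 m/s); the robot touches nothing.
It fails at once if the plate is dropped to the bench (height (world z) of plate_mid below 0.035 m).
It fails at once if the screwdriver is pushed more than 30 mm (distance of screwdriver from where it was at the start of the episode above 0.03 m).
It fails at once if the petri dish is pushed more than 30 mm (distance of dish from where it was at the start of the episode above 0.03 m).
It fails at once if the tape roll is pushed more than 30 mm (distance of tape_white from where it was at the start of the episode above 0.03 m).
It also fails if it takes over 72 s, if anything falls off the work surface, if the arm or the gripper's body presses on something with over 40 N, if the wrist force passes 120 N, or if a joint passes its speed limit or range.

## Working session

There is one attempt and no reset: what is moved stays moved. The work goes in short steps, Python scripts to look and compute and a tool call to move; the robot and the scene stay as the last step left them, time stands still between calls to the robot, and variables do not carry over. Pictures are saved under pics/ and viewed, about 8 in all and at most 12, crops included, and the job is handed in when it is done.

Besides the shell and the picture viewer there is one more tool, called after "Emit:" as a command line: name --argument value ..., lists and objects as JSON in quotes. servo_tool: Moves the arm, as the interface text tells. Its arguments: {"type":"object","properties":{"deltas":{"type":"array"},"claw":{"type":"number"},"force":{"type":"number"}},"required":["deltas"]}

```bash
mkdir -p pics
cat > h.py <<'E'
import numpy as np, cv2
from plant import *
from scipy.spatial.transform import Rotation as R
def cam(name):
    c=calibration(name); K=np.array(c["intrinsics"])
    if "R" in c: return K,np.array(c["R"]),np.array(c["t"])
    s=get_state(); T=np.eye(4); T[:3,:3]=R.from_quat(s["tcp_rot"]).as_matrix(); T[:3,3]=s["eef_pos"]
    M=np.linalg.inv(T@np.array(c["T_tool_cam"])); return K,M[:3,:3],M[:3,3]
def proj(c,X):
    K,Rm,t=c; p=K@(Rm@np.atleast_2d(X).T+t[:,None]); return (p[:2]/p[2]).T
def back(c,uv,z):
    K,Rm,t=c; uv=np.atleast_2d(uv); d=Rm.T@np.linalg.inv(K)@np.c_[uv,np.ones(len(uv))].T; o=-Rm.T@t
    return (o[:,None]+d*((z-o[2])/d[2])).T
E
python3 - <<'E'
from h import *
s=get_state();print(s["time"],s["eef_pos"],s["tcp_rot"],s["opening"],grip_depth() if callable(grip_depth) else grip_depth)
for n in ("top","side"):
    im=read_camera(n); cv2.imwrite(f"pics/{n}0.png",im)
    for q in ("plate","stand","station","shield","screwdriver","dish","tape_white"):
        print(n,q,[(np.round(d["at"],3),round(d["p"],2)) for d in recognise(n,q)[:2]])
    c=cam(n);print(n,"campos",-c[1].T@c[2])
print(calibration("wrist")["T_tool_cam"])
E
```

```text
0.0 [0.21825148 0.63803707 0.22992122] [-0.41154165  0.57603711  0.41076776  0.57452987] 0.9993398304938202 0.0187
top plate [(array([ 0.56 , -0.335,  0.071]), 0.88)]
top stand [(array([ 0.527, -0.308,  0.069]), 0.94)]
top station [(array([0.505, 0.413, 0.09 ]), 0.64)]
top shield [(array([0.545, 0.443, 0.217]), 0.6)]
top screwdriver [(array([ 0.431, -0.036,  0.019]), 0.81), (array([ 0.639, -0.049,  0.014]), 0.55)]
top dish [(array([ 0.638, -0.051,  0.014]), 0.84)]
top tape_white [(array([ 0.719, -0.302,  0.02 ]), 0.66)]
top campos [0.3907999  0.03747174 1.38703847]
side plate [(array([ 0.559, -0.338,  0.07 ]), 0.64)]
side stand [(array([ 0.519, -0.37 ,  0.052]), 0.97)]
side station [(array([0.518, 0.399, 0.083]), 0.86)]
side shield [(array([0.543, 0.436, 0.204]), 0.56)]
side screwdriver [(array([ 0.711, -0.309,  0.018]), 0.53), (array([ 0.413, -0.039,  0.009]), 0.5)]
side dish [(array([ 0.521, -0.366,  0.056]), 0.22)]
side tape_white [(array([ 0.711, -0.309,  0.02 ]), 0.79)]
side campos [ 0.06378658 -1.15508945  0.69125636]
[[-5.38780442e-04 -3.03780746e-01  9.52741816e-01 -1.44503614e-01]
 [ 2.69195205e-04 -9.52741964e-01 -3.03780641e-01  7.78995647e-02]
 [ 9.99999819e-01  9.28024608e-05  5.95095056e-04  4.70174075e-04]
 [ 0.00000000e+00  0.00000000e+00  0.00000000e+00  1.00000000e+00]]
```

View pics/top0.png

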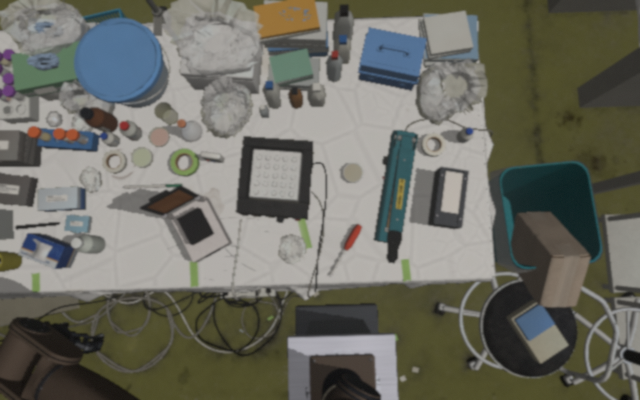

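View pics/side0.png

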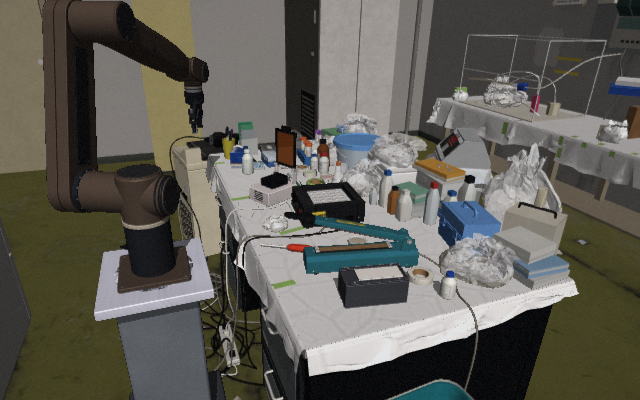

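Run:
```python
from h import *
im=cv2.imread("pics/top0.png")
a=cv2.resize(im[160:235,420:480],None,fx=6.5,fy=6.5,interpolation=cv2.INTER_CUBIC)
b=cv2.resize(im[180:270,140:235],None,fx=5.4,fy=5.4,interpolation=cv2.INTER_CUBIC)[:487]
h=min(len(a),len(b));a=a[:h];b=b[:h];a=a[:,:390];b=b[:,:]
cv2.imwrite("pics/crop0.png",np.hstack([b[:,:405],a]) if 0 else np.hstack([cv2.resize(b,None,fx=.78,fy=.78)if 0 else b[:, :400],a]))
g=cv2.cvtColor(im,cv2.COLOR_BGR2GRAY); c=cam("top")
# plate
m=np.zeros_like(g); m[165:222,436:470]=(g[165:222,436:470]>130)
n,l,st,ce=cv2.connectedComponentsWithStats(m); k=1+np.argmax(st[1:,4]); pts=np.argwhere(l==k)[:,::-1].astype(np.float32)
r=cv2.minAreaRect(pts);bx=cv2.boxPoints(r);print("plate",r,ce[k]);w=back(c,bx,.074);print(np.round(w,3),back(c,ce[k],.074))
# dark window
m=np.zeros_like(g); m[200:250,170:225]=(g[200:250,170:225]<60)
n,l,st,ce=cv2.connectedComponentsWithStats(m); k=1+np.argmax(st[1:,4]); pts=np.argwhere(l==k)[:,::-1].astype(np.float32)
r=cv2.minAreaRect(pts);bx=cv2.boxPoints(r);print("win",r,st[k]);print(np.round(back(c,bx,.085),3))
m=np.zeros_like(g); m[160:235,425:474]=(g[160:235,425:474]<75)
n,l,st,ce=cv2.connectedComponentsWithStats(m); k=1+np.argmax(st[1:,4]); pts=np.argwhere(l==k)[:,::-1].astype(np.float32)
r=cv2.minAreaRect(pts);bx=cv2.boxPoints(r);print("stand",r,st[k]);print(np.round(back(c,bx,.073),3))
```

```text
plate ((451.5077819824219, 191.93849182128906), (17.116792678833008, 40.68339157104492), 7.125016689300537) [451.48847262 191.91642651]
[[ 0.503 -0.302  0.074]
 [ 0.621 -0.325  0.074]
 [ 0.613 -0.374  0.074]
 [ 0.495 -0.351  0.074]] [[ 0.55803411 -0.33793034  0.074     ]]
win ((194.7145233154297, 225.65225219726562), (29.47058868408203, 24.411766052246094), 61.927513122558594) [178 209  34  35 715]
[[0.504 0.46  0.085]
 [0.535 0.398 0.085]
 [0.459 0.357 0.085]
 [0.428 0.419 0.085]]
stand ((447.16156005859375, 197.7077178955078), (32.24903106689453, 57.6761474609375), 7.125016689300537) [428 168  38  60 901]
[[ 0.466 -0.263  0.073]
 [ 0.633 -0.294  0.073]
 [ 0.618 -0.387  0.073]
 [ 0.452 -0.354  0.073]]
```

View pics/crop0.png

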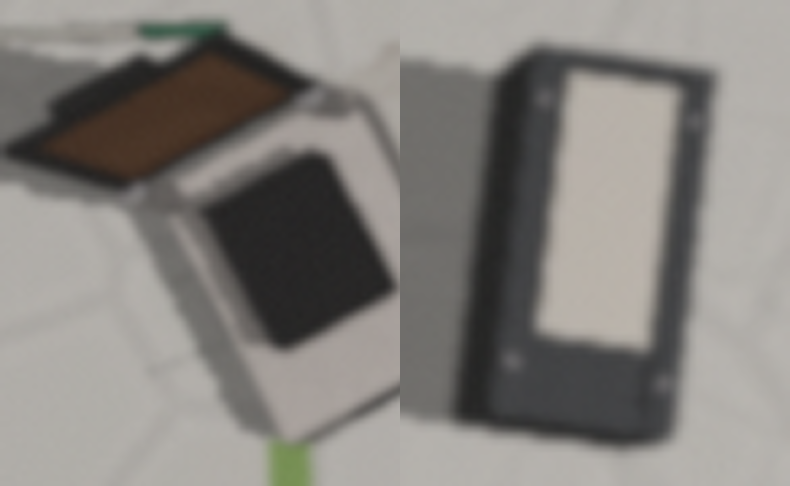

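Plate centre is about (0.558, -0.338) with yaw about -11°. The window is about (0.459, 0.397) with yaw about +28°. In the pictures the shield stands open at the top-left of the station. I'll move to the stand now.

Emit:
servo_tool --deltas '[[[0.1, -0.25, 0, 0], [0.2, -0.5, 0, 0], [0.3, -0.75, 0, 0], [0.4, -1, 0, 0], [0.4, -1, 0, 0]]]' --claw -1 --force 60

```text
time: 1.3
eef_pos: [0.2595, 0.5366, 0.2314]
tcp_rot: [-0.411, 0.576, 0.41, 0.576]
contact_force: [0.4, -1.4, 0.3]
opening: 0.144
```

Emit:
servo_tool --deltas '[[[0.1, -0.25, 0, 0], [0.2, -0.5, 0, 0], [0.3, -0.75, 0, 0], [0.4, -1, 0, 0], [0.4, -1, 0, 0]]]'

```text
time: 1.8
eef_pos: [0.2993, 0.4374, 0.2315]
tcp_rot: [-0.411, 0.576, 0.41, 0.576]
contact_force: [-0.3, 0.2, -0.4]
opening: 0.001
```

Emit:
servo_tool --deltas '[[[0.1, -0.25, 0, 0], [0.2, -0.5, 0, 0], [0.3, -0.75, 0, 0], [0.4, -1, 0, 0], [0.4, -1, 0, 0]]]'

```text
time: 2.3
eef_pos: [0.3394, 0.3379, 0.2316]
tcp_rot: [-0.41, 0.576, 0.41, 0.576]
contact_force: [-0.0, -1.5, 0.5]
opening: 0.002
```

Emit:
servo_tool --deltas '[[[0.1, -0.25, 0, 0], [0.2, -0.5, 0, 0], [0.3, -0.75, 0, 0], [0.4, -1, 0, 0], [0.4, -1, 0, 0]]]'

```text
time: 2.8
eef_pos: [0.3796, 0.2381, 0.2317]
tcp_rot: [-0.41, 0.575, 0.41, 0.576]
contact_force: [-0.6, 0.3, 0.4]
opening: -0.001
```

Emit:
servo_tool --deltas '[[[0.1, -0.25, 0, 0], [0.2, -0.5, 0, 0], [0.3, -0.75, 0, 0], [0.4, -1, 0, 0], [0.4, -1, 0, 0]]]'

```text
time: 3.3
eef_pos: [0.4197, 0.1383, 0.2317]
tcp_rot: [-0.411, 0.575, 0.41, 0.576]
contact_force: [-0.2, 0.5, -0.2]
opening: -0.004
```

Emit:
servo_tool --deltas '[[[0.1, -0.25, 0, 0], [0.2, -0.5, 0, 0], [0.3, -0.75, 0, 0], [0.4, -1, 0, 0], [0.4, -1, 0, 0]]]'

```text
time: 3.8
eef_pos: [0.4598, 0.0384, 0.2316]
tcp_rot: [-0.411, 0.575, 0.411, 0.576]
contact_force: [-0.2, 0.0, -0.3]
opening: 0.001
```

Emit:
servo_tool --deltas '[[[0.1, -0.25, 0, 0], [0.2, -0.5, 0, 0], [0.3, -0.75, 0, 0], [0.4, -1, 0, 0], [0.4, -1, 0, 0]]]'

```text
time: 4.3
eef_pos: [0.4998, -0.0615, 0.2314]
tcp_rot: [-0.411, 0.575, 0.411, 0.576]
contact_force: [-0.5, 1.1, -0.3]
opening: 0.0
```

Emit:
servo_tool --deltas '[[[0.05, -0.25, 0, 0], [0.1, -0.5, 0, 0], [0.15, -0.75, 0, 0], [0.2, -1, 0, 0], [0.2, -1, 0, 0]]]'

```text
time: 4.8
eef_pos: [0.5194, -0.1612, 0.2313]
tcp_rot: [-0.411, 0.575, 0.411, 0.576]
contact_force: [0.6, 0.3, 0.9]
opening: 0.001
```

Emit:
servo_tool --deltas '[[[0, -0.25, 0, 0], [0, -0.5, 0, 0.03], [0, -0.75, 0, 0.06], [0, -1, 0, 0.087], [0, -1, 0, 0.087]]]'

```text
time: 5.3
eef_pos: [0.5191, -0.2611, 0.2313]
tcp_rot: [-0.449, 0.546, 0.449, 0.546]
contact_force: [0.1, 0.2, -0.9]
opening: 0.005
```

Emit:
servo_tool --deltas '[[[0.05, -0.2, 0, 0], [0.1, -0.4, 0, 0], [0.1, -0.6, 0, 0], [0.1, -0.7, 0, 0], [0.1, -0.7, 0, 0]]]'

```text
time: 5.8
eef_pos: [0.5286, -0.3314, 0.2311]
tcp_rot: [-0.449, 0.546, 0.449, 0.546]
contact_force: [0.1, -0.1, -0.3]
opening: -0.0
```

Run:
```python
from h import *
s=get_state(); c=cam("wrist"); im=read_camera("wrist"); cv2.imwrite("pics/w1.png",im); np.save("c1.npy",np.array([*c],dtype=object),allow_pickle=True)
print(c[0]); print("recog",[(np.round(d["at"],4),round(d["p"],2)) for d in recognise("wrist","plate")[:2]])
g=cv2.cvtColor(im,cv2.COLOR_BGR2GRAY)
u=np.array([.981,-.193]);P=np.array([.558,-.338])
m=(g>130).astype(np.uint8); q=proj(c,[.558,-.338,.074])[0];print(q)
n,l,st,ce=cv2.connectedComponentsWithStats(m); k=l[int(q[1]),int(q[0])];print(st[k])
pts=np.argwhere(l==k)[:,::-1].astype(np.float32); print(np.round(back(c,cv2.boxPoints(cv2.minAreaRect(pts)),.074),4))
```

```text
Traceback (most recent call last):
ValueError: could not broadcast input array from shape (3,3) into shape (3,)
```

View pics/w1.png

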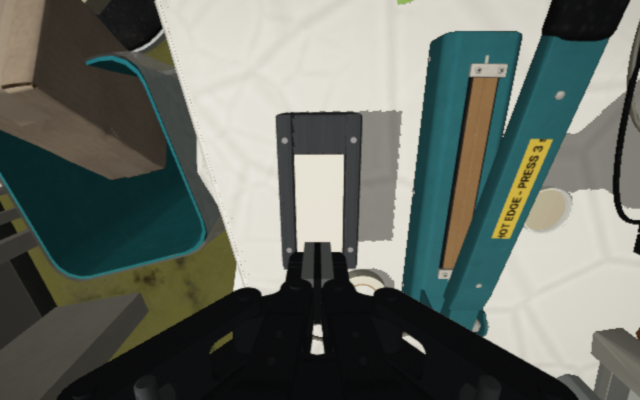

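Stand's front is at the top of the image (row about 113-125), the plate's near end at row 154 (columns 294-344), and the fingertips at (317,245).

```bash
python3 - <<'E'
from h import *
c=cam("wrist"); im=cv2.imread("pics/w1.png"); g=cv2.cvtColor(im,cv2.COLOR_BGR2GRAY).astype(int)
print(g[105:160,320]); print(g[170,270:365])
print(np.round(back(c,[[294,154],[344,154],[294,230],[344,230]],.074),4))
print(np.round(back(c,[[277,125],[361,125],[277,113],[361,113],[320,125]],.073),4))
E
python3 - <<'E'
import cv2
im=cv2.imread("pics/w1.png"); cv2.imwrite("pics/w1c.png",cv2.resize(im[100:270,260:380],None,fx=3.5,fy=3.5,interpolation=cv2.INTER_NEAREST))
E
```

```text
[224 223 224 223 222 203 135  70  32  40  54  61  64  64  64  64  64  64
  65  66  65  64  66  64  65  65  65  65  65  65  64  65  65  64  65  65
  66  65  65  65  65  66  65  65  65  66  65  65  74 137 215 225 225 226
 225]
[214 214 215 217 218 220 218 187 112  68  68  67  65  66  66  66  67  65
  63  62  61  59  45  52 141 206 224 225 226 225 226 226 226 226 226 225
 225 226 226 225 226 226 225 226 225 226 225 226 226 226 225 225 226 225
 226 225 225 225 226 226 225 226 226 225 226 225 225 225 225 225 225 225
 223 176  70  51  63  66  65  65  65  65  66  66  65  62  61  61  53  45
  81 120 134 135 135]
[[ 0.4953 -0.3471  0.074 ]
 [ 0.505  -0.2977  0.074 ]
 [ 0.5763 -0.3649  0.074 ]
 [ 0.5868 -0.3115  0.074 ]]
[[ 0.4644 -0.3574  0.073 ]
 [ 0.4803 -0.2766  0.073 ]
 [ 0.4534 -0.3548  0.073 ]
 [ 0.4691 -0.2749  0.073 ]
 [ 0.4725 -0.3161  0.073 ]]
```

View pics/w1c.png

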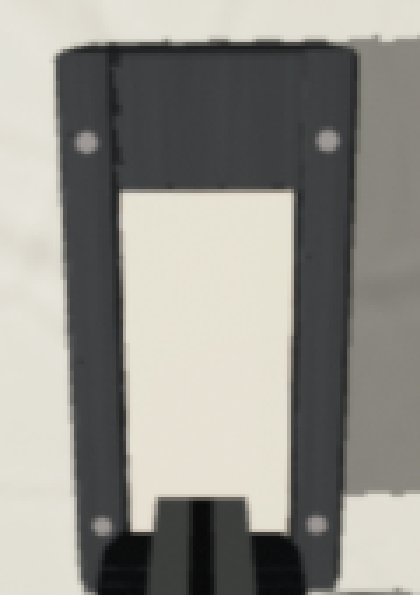

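Emit:
servo_tool --deltas '[[[0.1, -0.01, -0.2, 0], [0.2, -0.02, -0.4, 0], [0.36, -0.04, -0.7, 0], [0.36, -0.04, -1, 0], [0.36, -0.04, -1, 0]]]'

```text
time: 6.35
eef_pos: [0.562, -0.332, 0.1256]
tcp_rot: [-0.446, 0.546, 0.454, 0.545]
contact_force: [0.0, 0.1, -0.1]
opening: -0.006
```

Emit:
servo_tool --deltas '[[[0, 0, -0.2, 0], [0, 0, -0.4, 0], [0, 0, -0.5, 0], [0, 0, -0.53, 0], [0, 0, -0.53, 0]]]'

```text
time: 6.85
eef_pos: [0.5648, -0.3354, 0.0791]
tcp_rot: [-0.45, 0.546, 0.449, 0.546]
contact_force: [-0.6, 0.5, 0.6]
opening: 0.003
```

Emit:
servo_tool --deltas '[[[0, 0, -0.01, 0], [0, 0, -0.02, 0], [0, 0, -0.03, 0], [0, 0, -0.04, 0], [0, 0, -0.04, 0]]]'

```text
time: 7.35
eef_pos: [0.5645, -0.3353, 0.0742]
tcp_rot: [-0.449, 0.546, 0.45, 0.546]
contact_force: [0.7, 0.3, 0.2]
opening: -0.002
```

Emit:
servo_tool --deltas '[[[0, 0, -0.005, 0], [0, 0, -0.01, 0], [0, 0, -0.01, 0], [0, 0, -0.01, 0], [0, 0, -0.01, 0]]]'

```text
time: 7.85
eef_pos: [0.5649, -0.3356, 0.0741]
tcp_rot: [-0.45, 0.546, 0.449, 0.546]
contact_force: [-1.0, 1.2, 5.5]
opening: -0.0
```

Emit:
servo_tool --deltas '[[[-0.08, 0.016, 0, 0], [-0.16, 0.032, 0, 0], [-0.24, 0.048, 0, 0], [-0.32, 0.063, 0, 0], [-0.4, 0.079, 0, 0]]]'

```text
time: 8.35
eef_pos: [0.5244, -0.3278, 0.0741]
tcp_rot: [-0.45, 0.546, 0.449, 0.546]
contact_force: [1.8, -0.8, 5.3]
opening: 0.0
```

Emit:
servo_tool --deltas '[[[-0.08, 0.016, 0, 0], [-0.16, 0.032, 0, 0], [-0.24, 0.048, 0, 0], [-0.32, 0.063, 0, 0], [-0.4, 0.079, 0, 0]]]'

```text
time: 8.85
eef_pos: [0.4844, -0.3199, 0.0741]
tcp_rot: [-0.45, 0.546, 0.449, 0.546]
contact_force: [1.2, -0.1, 4.9]
opening: 0.0
```

Emit:
servo_tool --deltas '[[[0, 0, 0.1, 0], [0, 0, 0.4, 0], [0, 0, 0.7, 0], [0, 0, 1, 0], [0, 0, 1, 0]]]'

```text
time: 9.35
eef_pos: [0.4861, -0.3211, 0.1781]
tcp_rot: [-0.452, 0.546, 0.447, 0.546]
contact_force: [-0.3, 0.0, 0.6]
opening: -0.001
```

Run:
```python
from h import *
c=cam("wrist"); im=read_camera("wrist"); cv2.imwrite("pics/w2.png",im); g=cv2.cvtColor(im,cv2.COLOR_BGR2GRAY)
print(get_state()["eef_pos"],proj(c,[[.559,-.334,.074],[.47,-.316,.074],[.42,-.306,.074]]))
cv2.imwrite("pics/w2c.png",im[0:400,160:480])
```

```text
[ 0.48508786 -0.32017364  0.17538597] [[318.22028662 271.6936597 ]
 [319.07649254 178.04227911]
 [319.50740185 115.7875715 ]]
```

View pics/w2c.png

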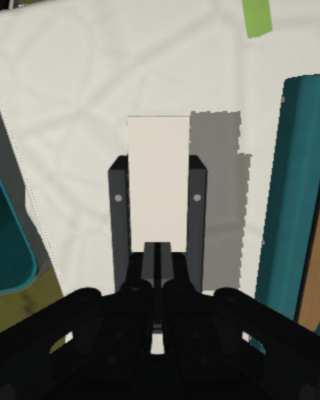

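The plate's near end is at crop row 116, which puts it at x≈0.420, so it overhangs by about 42 mm. Next I open the gripper and pinch.

Emit:
servo_tool --deltas '[[[-0.2, 0.05, 0, 0], [-0.46, 0.1, 0, 0], [-0.46, 0.1, 0, 0], [-0.46, 0.1, 0, 0], [-0.46, 0.1, 0, 0]]]' --claw 1

```text
time: 9.9
eef_pos: [0.4386, -0.3094, 0.1724]
tcp_rot: [-0.449, 0.546, 0.45, 0.546]
contact_force: [-0.7, 0.3, -0.4]
opening: 0.851
```

Emit:
servo_tool --deltas '[[[0, 0, 0, 0], [0, 0, 0, 0], [0, 0, -0.1, 0], [0, 0, -0.2, 0], [0, 0, -0.3, 0]]]'

```text
time: 10.4
eef_pos: [0.4383, -0.3093, 0.1419]
tcp_rot: [-0.449, 0.546, 0.45, 0.546]
contact_force: [0.4, 0.8, -0.6]
opening: 1.005
```

Emit:
servo_tool --deltas '[[[0, 0, -0.2, 0], [0, 0, -0.4, 0], [0, 0, -0.6, 0], [0, 0, -0.8, 0], [0, 0, -0.8, 0]]]'

```text
time: 10.9
eef_pos: [0.4363, -0.3073, 0.0592]
tcp_rot: [-0.447, 0.546, 0.452, 0.546]
contact_force: [-0.0, -0.3, -0.3]
opening: 0.998
```

Emit:
servo_tool --deltas '[[[0, 0, -0.05, 0], [0, 0, -0.13, 0], [0, 0, -0.13, 0], [0, 0, -0.13, 0], [0, 0, -0.13, 0]]]'

```text
time: 11.4
eef_pos: [0.4389, -0.3099, 0.0509]
tcp_rot: [-0.45, 0.546, 0.449, 0.546]
contact_force: [-0.3, 0.4, -0.6]
opening: 0.999
```

Emit:
servo_tool --deltas '[[[0, 0, 0, 0], [0, 0, 0, 0], [0, 0, 0, 0], [0, 0, 0, 0], [0, 0, 0, 0]]]' --claw -1 --force 60

```text
time: 11.9
eef_pos: [0.4388, -0.3098, 0.0508]
tcp_rot: [-0.45, 0.546, 0.449, 0.546]
contact_force: [-1.0, -0.5, 3.5]
opening: 0.562
```

Emit:
servo_tool --deltas '[[[0, 0, 0, 0], [0, 0, 0, 0], [0, 0, 0, 0], [0, 0, 0, 0], [0, 0, 0, 0]]]'

```text
time: 12.4
eef_pos: [0.4388, -0.3098, 0.0506]
tcp_rot: [-0.45, 0.546, 0.449, 0.546]
contact_force: [-0.3, 0.2, 5.4]
opening: 0.565
```

Emit:
servo_tool --deltas '[[[0, 0, 0.05, 0], [0, 0, 0.12, 0], [0, 0, 0.22, 0], [0, 0, 0.34, 0], [0, 0, 0.45, 0]]]'

```text
time: 12.9
eef_pos: [0.4387, -0.3096, 0.0965]
tcp_rot: [-0.45, 0.546, 0.449, 0.546]
contact_force: [-0.1, -1.2, -1.0]
opening: 0.566
```

Emit:
servo_tool --deltas '[[[0, 0, 0.15, 0], [0, 0, 0.35, 0], [0, 0, 0.6, 0], [0, 0, 0.8, 0], [0, 0, 0.9, 0]]]'

```text
time: 13.4
eef_pos: [0.4395, -0.3104, 0.1888]
tcp_rot: [-0.451, 0.546, 0.448, 0.546]
contact_force: [0.8, 0.1, -1.2]
opening: 0.565
```

Run:
```python
from h import *
s=get_state();print(s["eef_pos"],s["contact_force"],s["opening"],s["qpos"])
im=read_camera("wrist"); b=read_camera("side")
cv2.imwrite("pics/w3.png",np.hstack([im[:,180:460],cv2.resize(b[180:330,280:480],None,fx=2.5,fy=2.5)[:400]] if 0 else [im[:375,180:460],cv2.resize(b[180:330,280:480],None,fx=2.5,fy=2.5)]))
```

```text
[ 0.43945643 -0.3104369   0.18881877] [ 0.84997145  0.06403286 -1.18064989] 0.5645585383371481 [-8.03667462e-01  2.14056151e-02  1.95549795e+00  9.61858375e-06
  1.15979820e+00 -2.18141722e+00]
```

View pics/w3.png

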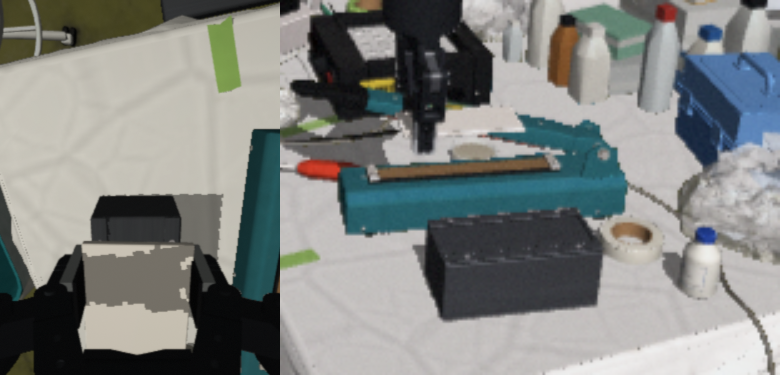

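Emit:
servo_tool --deltas '[[[0.03, 0.15, 0, 0], [0.08, 0.4, 0, 0.03], [0.14, 0.65, 0, 0.06], [0.18, 0.85, 0, 0.09], [0.2, 1, 0, 0.11]]]'

```text
time: 14.0
eef_pos: [0.4579, -0.2069, 0.1835]
tcp_rot: [-0.494, 0.504, 0.497, 0.504]
contact_force: [0.3, 0.2, -0.6]
opening: 0.568
```

Emit:
servo_tool --deltas '[[[0.04, 0.2, 0, 0.02], [0.08, 0.4, 0, 0.04], [0.12, 0.6, 0, 0.06], [0.16, 0.8, 0, 0.09], [0.2, 1, 0, 0.11]]]'

```text
time: 14.5
eef_pos: [0.4779, -0.1079, 0.1842]
tcp_rot: [-0.536, 0.46, 0.538, 0.46]
contact_force: [0.4, -0.6, -1.4]
opening: 0.563
```

Emit:
servo_tool --deltas '[[[0, 0.2, 0, 0.02], [0, 0.4, 0, 0.04], [0, 0.6, 0, 0.06], [0, 0.8, 0, 0.09], [0, 1, 0, 0.11]]]'

```text
time: 15.0
eef_pos: [0.4776, -0.0081, 0.1842]
tcp_rot: [-0.574, 0.412, 0.575, 0.412]
contact_force: [-0.3, 1.0, -0.3]
opening: 0.564
```

Emit:
servo_tool --deltas '[[[-0.04, 0.2, 0, 0.02], [-0.08, 0.4, 0, 0.04], [-0.12, 0.6, 0, 0.06], [-0.16, 0.8, 0, 0.09], [-0.2, 1, 0, 0.11]]]'

```text
time: 15.5
eef_pos: [0.4573, 0.0917, 0.1842]
tcp_rot: [-0.607, 0.361, 0.609, 0.36]
contact_force: [0.7, -0.4, -0.3]
opening: 0.566
```

Emit:
servo_tool --deltas '[[[-0.12, 0.2, 0, 0], [-0.25, 0.4, 0, 0], [-0.38, 0.6, 0, 0], [-0.44, 0.7, 0, 0], [-0.44, 0.7, 0, 0]]]'

```text
time: 16.0
eef_pos: [0.4134, 0.1614, 0.1846]
tcp_rot: [-0.608, 0.361, 0.609, 0.36]
contact_force: [0.4, -0.5, -0.7]
opening: 0.566
```

Run:
```python
from h import *
s=get_state();print(s["eef_pos"],s["contact_force"],s["opening"],s["qpos"])
im=read_camera("wrist"); cv2.imwrite("pics/w4.png",im)
c=cam("wrist"); print(proj(c,[[.4593,.3966,.085],[.504,.46,.085],[.535,.398,.085],[.459,.357,.085],[.428,.419,.085]]))
```

```text
[0.41340665 0.16135425 0.18461177] [ 0.36734672 -0.47934078 -0.66109869] 0.5659306932366397 [ 1.42798833e-01 -1.98563025e-01  2.16698832e+00 -9.41112521e-05
  1.17440766e+00 -1.92847066e+00]
[[500.40965918 343.1032478 ]
 [520.15260626 395.19335339]
 [456.28101982 393.46233035]
 [469.0267207  327.40426552]
 [538.48838537 329.46415787]]
```

View pics/w4.png

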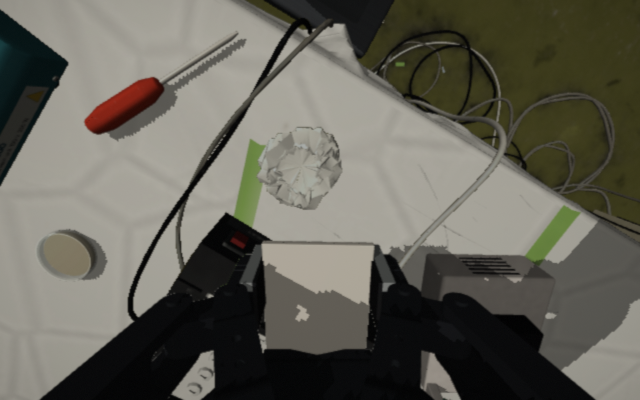

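Run:
```python
from h import *
im=cv2.imread("pics/w4.png")
cv2.imwrite("pics/w4c.png",cv2.resize(im[235:400,400:580],None,fx=3.6,fy=3.6,interpolation=cv2.INTER_CUBIC))
c=cam("wrist"); p=back(c,[[262,242],[380,242]],.184+.0215); print(p, p.mean(0)-get_state()["eef_pos"])
```

```text
[[0.41044576 0.13070739 0.2055    ]
 [0.38479811 0.17769579 0.2055    ]] [-0.01652608 -0.00647375  0.02060536]
```

View pics/w4c.png

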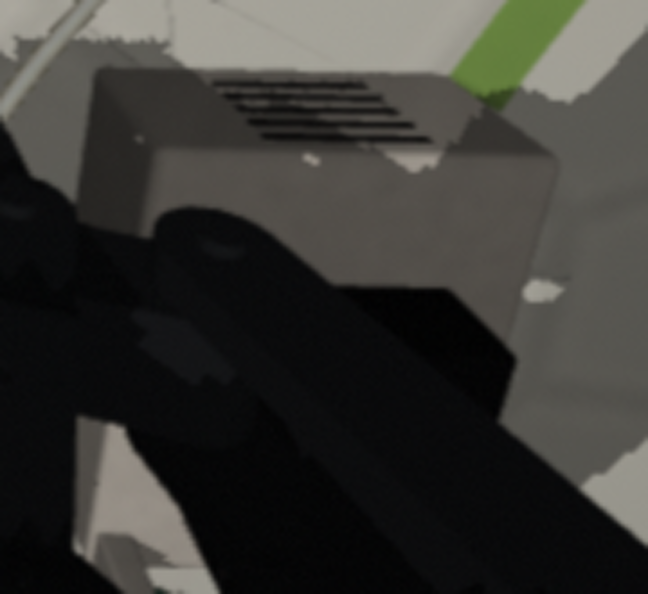

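Run:
```python
from h import *
c=cam("wrist")
p=back(c,[[443,276.7],[553.6,278.6]],.055)[:,:2]; d=p[1]-p[0]; L=np.linalg.norm(d); n=d/L; u=np.array([n[1],-n[0]])
print(p,L,"yaw",np.degrees(np.arctan2(u[1],u[0])))
w=back(c,[[543,335]],.085)[0,:2]; b=back(c,[[524.5,315.5]],.055)[0,:2]; print("wcorner",w,b)
m=p.mean(0)
for q in (w,b): print("rel front mid: x,y",(q-m)@u,(q-m)@n)
print("window by wrist corner",w-.035*n+.018*u, "base corner",b-.035*n+.018*u,"line at", m+u*((w-m)@u+.018))
s=get_state();z=R.from_quat(s["tcp_rot"]).as_matrix()[:,2];print("jaw yaw",np.degrees(np.arctan2(z[1],z[0])))
```

```text
[[0.43414859 0.32218858]
 [0.38049204 0.4252596 ]] 0.11620094222996318 yaw 27.500512701811942
wcorner [0.43102656 0.42750498] [0.43106358 0.42919667]
rel front mid: x,y 0.04586127647070569 0.036757491815526976
rel front mid: x,y 0.046675261287597976 0.03824094294160983
window by wrist corner [0.46315416 0.40477136] base corner [0.46319118 0.40646306] line at [0.4639657  0.40321245]
jaw yaw 118.6254050504007
```

Run:
```python
from h import *
c=cam("top"); H=back(c,[[180,205.7]],.115)[0]; u=np.array([.882,.471]); W=np.array([.461,.4005]); print("hinge",H,(H[:2]-W)@u)
for th in (1.0,1.2,1.4,1.57,1.7):
    for h in (H[:2],):
        print(th,proj(c,[[*(h-u*.17*np.cos(th)),.115+.17*np.sin(th)],[*(h-u*.154*np.cos(th)),.115+.154*np.sin(th)]]).round(1))
```

```text
hinge [0.53719122 0.44204013 0.115     ] 0.086766054747489
1.0 [[178.8 231.5]
 [179.  228.8]]
1.2 [[171.2 220.5]
 [172.1 218.9]]
1.4 [[163.9 208.7]
 [165.6 208.4]]
1.57 [[158.2 198.5]
 [160.5 199.3]]
1.7 [[154.3 190.9]
 [157.  192.5]]
```

Emit:
servo_tool --deltas '[[[-0.03, 0.2, 0, 0], [-0.06, 0.4, 0, 0], [-0.09, 0.6, 0, 0], [-0.12, 0.8, 0, 0], [-0.14, 1, 0, 0]]]'

```text
time: 16.55
eef_pos: [0.4012, 0.2604, 0.1852]
tcp_rot: [0.608, -0.362, -0.607, -0.362]
contact_force: [-0.3, 0.0, 0.2]
opening: 0.564
```

Emit:
servo_tool --deltas '[[[-0.03, 0.2, 0, 0], [-0.06, 0.4, 0, 0], [-0.09, 0.6, 0, 0], [-0.12, 0.8, 0, 0], [-0.12, 1, 0, 0]]]'

```text
time: 17.05
eef_pos: [0.3893, 0.3605, 0.185]
tcp_rot: [0.608, -0.362, -0.608, -0.362]
contact_force: [1.4, 0.6, -0.5]
opening: 0.568
```

Emit:
servo_tool --deltas '[[[0.06, 0.04, -0.05, 0], [0.14, 0.08, -0.15, 0], [0.22, 0.12, -0.25, 0], [0.3, 0.16, -0.35, 0], [0.35, 0.18, -0.4, 0]]]'

```text
time: 17.55
eef_pos: [0.4245, 0.3772, 0.1436]
tcp_rot: [-0.607, 0.363, 0.608, 0.361]
contact_force: [-0.8, 0.1, -0.6]
opening: 0.566
```

Run:
```python
from h import *
s=get_state();print(s["eef_pos"],s["contact_force"],s["opening"])
im=read_camera("wrist"); t=read_camera("top")
cv2.imwrite("pics/w5.png",np.hstack([im[:,140:500],cv2.resize(t[180:270,140:235],None,fx=4.2,fy=4.2,interpolation=cv2.INTER_CUBIC)[:400] if 0 else cv2.resize(t[175:275,130:240],(440,400),interpolation=cv2.INTER_CUBIC)]))
c=cam("wrist"); W=np.array([.461,.4005]);u=np.array([.882,.471]);n=np.array([-.471,.882])
for x,y in ((-.018,.035),(-.018,-.035)): print(proj(c,[*(W+x*u+y*n),.085]))
```

```text
[0.42451034 0.3771609  0.14364842] [-0.76896782  0.1452077  -0.57121247] 0.5661779253358987
[[366.98278868 247.97232614]]
[[273.59909738 247.43752864]]
```

View pics/w5.png

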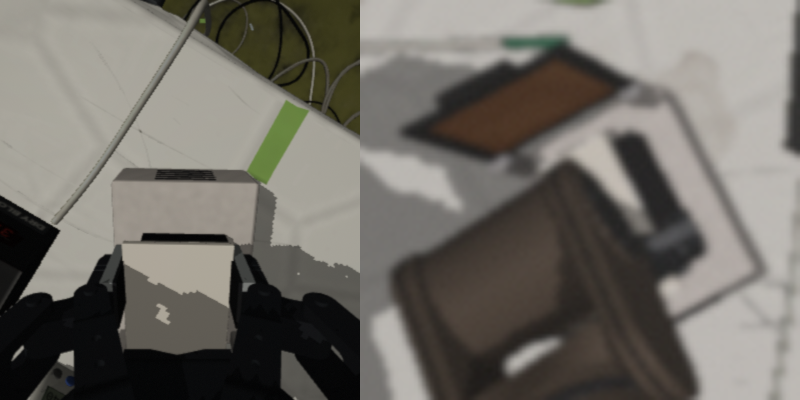

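Run:
```python
from h import *
s=get_state(); c=cam("wrist"); im=read_camera("wrist"); g=cv2.cvtColor(im,cv2.COLOR_BGR2GRAY).astype(int)
print("row237",[i for i in range(270,385) if abs(g[237,i+1]-g[237,i-1])>40], "row200",[i for i in range(240,420) if abs(g[200,i+1]-g[200,i-1])>25])
print("col320",[(i,g[i,320]) for i in range(165,250) if abs(g[i+1,320]-g[i-1,320])>15])
print("col290",[(i,g[i,290]) for i in range(165,245) if abs(g[i+1,290]-g[i-1,290])>15],"col360",[(i,g[i,360]) for i in range(165,245) if abs(g[i+1,360]-g[i-1,360])>15])
print("plate row 246",[i for i in range(240,400) if abs(g[250,i+1]-g[250,i-1])>30])
```

```text
row237 [280, 281, 282, 365, 366, 370] row200 [251, 394, 395, 396, 414, 415, 416]
col320 [(167, np.int64(163)), (168, np.int64(148)), (169, np.int64(93)), (170, np.int64(41)), (178, np.int64(33)), (179, np.int64(44)), (180, np.int64(85)), (181, np.int64(106)), (182, np.int64(131)), (183, np.int64(148)), (232, np.int64(135)), (233, np.int64(91)), (234, np.int64(24)), (235, np.int64(5)), (240, np.int64(13)), (241, np.int64(45)), (242, np.int64(87)), (243, np.int64(102)), (244, np.int64(129)), (245, np.int64(166))]
col290 [(167, np.int64(149)), (168, np.int64(120)), (169, np.int64(84)), (180, np.int64(93)), (181, np.int64(118)), (182, np.int64(140)), (231, np.int64(147)), (232, np.int64(126)), (233, np.int64(47)), (234, np.int64(8)), (239, np.int64(7)), (240, np.int64(30)), (241, np.int64(69)), (242, np.int64(93)), (243, np.int64(113)), (244, np.int64(147))] col360 [(168, np.int64(161)), (169, np.int64(139)), (170, np.int64(89)), (181, np.int64(92)), (182, np.int64(114)), (183, np.int64(137)), (232, np.int64(145)), (233, np.int64(127)), (234, np.int64(64)), (235, np.int64(15)), (241, np.int64(20)), (242, np.int64(56)), (243, np.int64(93)), (244, np.int64(110))]
plate row 246 [252, 253, 254, 261, 262, 372, 373, 374, 375, 381]
```

Run:
```python
from h import *
s=get_state(); c=cam("wrist"); z=R.from_quat(s["tcp_rot"]).as_matrix()[:,2];n=z[:2]/np.linalg.norm(z[:2]);u=np.array([n[1],-n[0]])
t=np.array(s["eef_pos"]);print(t)
def rel(uv,h): 
    p=back(c,uv,h)[:,:2]-t[:2]; return np.c_[p@u,p@n].round(4)
print("deck front",rel([[251.5,181],[395.5,181]],.055),"base",rel([[281.5,233],[366,234.2]],.055),"lower edges z55 row200",rel([[251,200],[395,200]],.055))
print("plate near",rel([[262,242.5],[373,243.5]],t[2]+.0215))
```

```text
[0.42403484 0.37761273 0.14473925]
deck front [[-0.0182 -0.0521]
 [-0.0182  0.0635]] base [[ 0.0272 -0.0297]
 [ 0.0283  0.0421]] lower edges z55 row200 [[-0.0022 -0.0536]
 [-0.0022  0.0644]]
plate near [[-0.0178 -0.0244]
 [-0.0173  0.0257]]
```

Emit:
servo_tool --deltas '[[[-0.03, 0.05, 0, 0], [-0.03, 0.05, -0.08, 0], [-0.03, 0.05, -0.18, 0], [-0.03, 0.05, -0.28, 0], [-0.03, 0.05, -0.3, 0]]]'

```text
time: 18.2
eef_pos: [0.4192, 0.3826, 0.113]
tcp_rot: [-0.607, 0.363, 0.608, 0.36]
contact_force: [0.1, 0.0, -1.5]
opening: 0.564
```

Emit:
servo_tool --deltas '[[[0, 0, -0.02, 0], [0, 0, -0.04, 0], [0, 0, -0.05, 0], [0, 0, -0.06, 0], [0, 0, -0.06, 0]]]'

```text
time: 18.7
eef_pos: [0.4206, 0.3835, 0.1094]
tcp_rot: [0.608, -0.361, -0.608, -0.361]
contact_force: [0.6, 0.3, -1.0]
opening: 0.569
```

Emit:
servo_tool --deltas '[[[0, 0, -0.01, 0], [0, 0, -0.02, 0], [0, 0, -0.03, 0], [0, 0, -0.04, 0], [0, 0, -0.04, 0]]]'

```text
time: 19.2
eef_pos: [0.4204, 0.3834, 0.1051]
tcp_rot: [-0.608, 0.361, 0.608, 0.361]
contact_force: [-0.8, -0.4, -0.7]
opening: 0.567
```

Emit:
servo_tool --deltas '[[[0, 0, -0.005, 0], [0, 0, -0.01, 0], [0, 0, -0.01, 0], [0, 0, -0.01, 0], [0, 0, -0.01, 0]]]'

```text
time: 19.7
eef_pos: [0.4206, 0.3834, 0.1044]
tcp_rot: [0.608, -0.361, -0.608, -0.361]
contact_force: [-0.1, -0.1, -0.8]
opening: 0.562
```

Emit:
servo_tool --deltas '[[[0, 0, -0.005, 0], [0, 0, -0.01, 0], [0, 0, -0.01, 0], [0, 0, -0.01, 0], [0, 0, -0.01, 0]]]'

```text
time: 20.2
eef_pos: [0.4206, 0.3834, 0.1033]
tcp_rot: [0.608, -0.361, -0.608, -0.361]
contact_force: [0.4, 1.1, -1.2]
opening: 0.563
```

Emit:
servo_tool --deltas '[[[0, 0, -0.005, 0], [0, 0, -0.01, 0], [0, 0, -0.01, 0], [0, 0, -0.01, 0], [0, 0, -0.01, 0]]]'

```text
time: 20.7
eef_pos: [0.4206, 0.3834, 0.1023]
tcp_rot: [-0.608, 0.361, 0.608, 0.361]
contact_force: [-0.2, -0.4, -1.3]
opening: 0.56
```

Emit:
servo_tool --deltas '[[[0, 0, -0.005, 0], [0, 0, -0.01, 0], [0, 0, -0.01, 0], [0, 0, -0.01, 0], [0, 0, -0.01, 0]]]'

```text
time: 21.2
eef_pos: [0.4206, 0.3834, 0.1013]
tcp_rot: [0.608, -0.361, -0.608, -0.361]
contact_force: [0.4, -0.3, -0.6]
opening: 0.562
```

Emit:
servo_tool --deltas '[[[0, 0, -0.005, 0], [0, 0, -0.01, 0], [0, 0, -0.01, 0], [0, 0, -0.01, 0], [0, 0, -0.01, 0]]]'

```text
time: 21.7
eef_pos: [0.4206, 0.3834, 0.1003]
tcp_rot: [0.608, -0.361, -0.608, -0.361]
contact_force: [0.3, -0.9, -0.8]
opening: 0.564
```

Run:
```python
from h import *
s=get_state();print(s["eef_pos"],s["contact_force"],s["wrist_torque"])
b=read_camera("side"); c=cam("side"); q=proj(c,[.46,.40,.085])[0]; print(q); x,y=q.astype(int)
cv2.imwrite("pics/s5.png",cv2.resize(b[y-40:y+35,x-45:x+55],None,fx=7,fy=7,interpolation=cv2.INTER_CUBIC))
```

```text
[0.42058399 0.38342034 0.10031992] [ 0.30223593 -0.85545767 -0.83073883] [-0.03267761  0.01373781 -0.00598669]
[269.08574077 178.88673392]
```

View pics/s5.png

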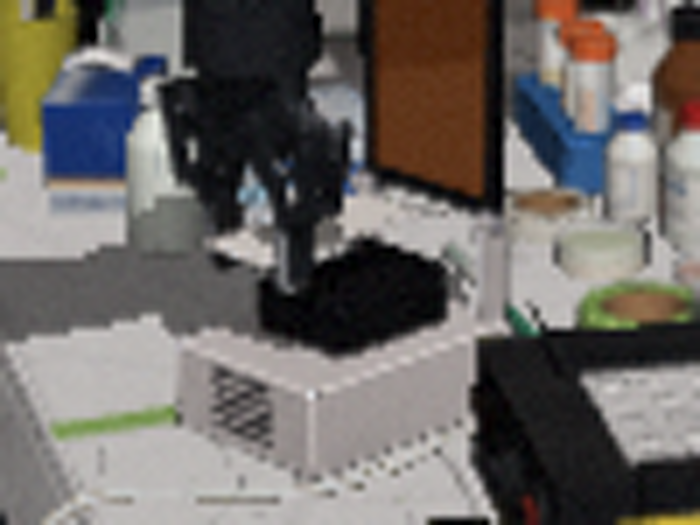

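The side view shows the plate still level, about 35 mm above the window. I had the pinch offset backwards: the TCP is 21 mm *below* the plate. I'll descend the rest.

Emit:
servo_tool --deltas '[[[0, 0, -0.08, 0], [0, 0, -0.16, 0], [0, 0, -0.24, 0], [0, 0, -0.3, 0], [0, 0, -0.3, 0]]]'

```text
time: 22.25
eef_pos: [0.4196, 0.3828, 0.0686]
tcp_rot: [-0.607, 0.362, 0.608, 0.36]
contact_force: [0.0, -0.7, -1.8]
opening: 0.565
```

Emit:
servo_tool --deltas '[[[0, 0, -0.01, 0], [0, 0, -0.02, 0], [0, 0, -0.03, 0], [0, 0, -0.03, 0], [0, 0, -0.03, 0]]]'

```text
time: 22.75
eef_pos: [0.4207, 0.3835, 0.0675]
tcp_rot: [0.608, -0.361, -0.608, -0.361]
contact_force: [0.2, 0.4, -0.9]
opening: 0.564
```

Run:
```python
from h import *
s=get_state(); c=cam("wrist"); z=R.from_quat(s["tcp_rot"]).as_matrix()[:,2];n=z[:2]/np.linalg.norm(z[:2]);u=np.array([n[1],-n[0]])
t=np.array(s["eef_pos"]);print(t,s["contact_force"],s["wrist_torque"])
im=read_camera("wrist"); g=cv2.cvtColor(im,cv2.COLOR_BGR2GRAY).astype(int)
f=lambda a,th:[i for i in range(1,len(a)-1) if abs(a[i+1]-a[i-1])>th]
for k in (290,320,350): print(k,[i for i in f(g[:,k],18) if 60<i<260])
for r in (150,235,250): print(r,[i for i in f(g[r],30) if 200<i<430])
np.save("g.npy",g)
```

```text
[0.42066972 0.38348424 0.0675315 ] [ 0.18109573  0.36860499 -0.93050149] [-0.02390524  0.03252197  0.04449467]
290 [189, 190, 191, 192, 193, 196, 198, 200, 202, 204, 206, 207, 208, 209, 210, 211, 212, 213, 214, 215, 216, 240, 241, 243, 244]
320 [190, 191, 192, 193, 195, 197, 199, 200, 201, 202, 204, 205, 206, 207, 209, 211, 212, 213, 214, 215, 216, 217, 240, 241, 243, 244, 245]
350 [190, 191, 192, 193, 194, 196, 197, 199, 201, 203, 205, 207, 208, 209, 210, 211, 212, 213, 215, 216, 217, 241, 242, 244, 245]
150 [232, 233]
235 []
250 [252, 253, 254, 261, 262, 372, 373, 374, 375, 381, 399, 400]
```

Emit:
servo_tool --deltas '[[[0, 0, -0.005, 0], [0, 0, -0.01, 0], [0, 0, -0.01, 0], [0, 0, -0.01, 0], [0, 0, -0.01, 0]]]'

```text
time: 23.3
eef_pos: [0.4206, 0.3834, 0.0664]
tcp_rot: [0.608, -0.361, -0.608, -0.361]
contact_force: [-0.2, -0.3, -0.2]
opening: 0.565
```

Emit:
servo_tool --deltas '[[[0, 0, -0.005, 0], [0, 0, -0.01, 0], [0, 0, -0.01, 0], [0, 0, -0.01, 0], [0, 0, -0.01, 0]]]'

```text
time: 23.8
eef_pos: [0.4208, 0.3836, 0.0658]
tcp_rot: [0.608, -0.361, -0.608, -0.362]
contact_force: [-0.8, -0.5, 3.6]
opening: 0.567
```

Run:
```python
from h import *
s=get_state(); c=cam("wrist"); z=R.from_quat(s["tcp_rot"]).as_matrix()[:,2];n=z[:2]/np.linalg.norm(z[:2]);u=np.array([n[1],-n[0]])
t=np.array(s["eef_pos"]);print(t,s["contact_force"],s["wrist_torque"])
im=read_camera("wrist"); g=cv2.cvtColor(im,cv2.COLOR_BGR2GRAY).astype(int)
f=lambda a,th:[i for i in range(1,len(a)-1) if abs(a[i+1]-a[i-1])>th]
for r in (224,230): print(r,[i for i in f(g[r],15) if 180<i<450])
def rel(uv,h): 
    p=back(c,uv,h)[:,:2]-t[:2]; return np.c_[p@u,p@n].round(4)
for h,v in ((.055,224),): 
    e=[i for i in f(g[v],15) if 180<i<450]; print(rel([[i,v] for i in (e[0],e[-1])],h))
print(rel([[320,217]],.055))
```

```text
[0.42079674 0.38359185 0.06576388] [-0.8134377  -0.45061454  3.57107022] [-0.03538925  0.08889965  0.03250935]
224 [207, 208, 417, 418, 419, 420, 421, 434, 435, 436]
230 [417, 418, 419, 420, 438, 439, 440]
[[-0.0135 -0.0608]
 [-0.0135  0.0668]]
[[-0.0177  0.0021]]
```

Emit:
servo_tool --deltas '[[[0, 0, 0, 0], [0, 0, 0, 0], [0, 0, 0, 0], [0, 0, 0, 0], [0, 0, 0, 0]]]' --claw 1

```text
time: 24.35
eef_pos: [0.4205, 0.3834, 0.0651]
tcp_rot: [-0.608, 0.361, 0.608, 0.361]
contact_force: [-0.3, -0.3, 0.3]
opening: 1.0
```

Emit:
servo_tool --deltas '[[[0, 0, 0, 0], [0, 0, 0, 0], [0, 0, 0, 0], [0, 0, 0, 0], [0, 0, 0, 0]]]'

```text
time: 24.85
eef_pos: [0.4206, 0.3834, 0.0653]
tcp_rot: [0.608, -0.361, -0.608, -0.361]
contact_force: [-0.1, 0.7, 0.1]
opening: 1.001
```

Emit:
servo_tool --deltas '[[[0, 0, 0.1, 0], [0, 0, 0.3, 0], [0, 0, 0.5, 0], [0, 0, 0.8, 0], [0, 0, 1, 0]]]'

```text
time: 25.35
eef_pos: [0.4213, 0.3839, 0.1683]
tcp_rot: [0.608, -0.36, -0.607, -0.362]
contact_force: [0.2, 1.2, -0.2]
opening: 1.0
```

Emit:
servo_tool --deltas '[[[-0.1, 0, 0.2, 0], [-0.2, -0.1, 0.4, 0], [-0.3, -0.15, 0.6, 0], [-0.4, -0.2, 0.8, 0], [-0.4, -0.2, 1, 0]]]' --claw -1

```text
time: 25.85
eef_pos: [0.3795, 0.363, 0.267]
tcp_rot: [0.608, -0.361, -0.608, -0.361]
contact_force: [0.8, -0.7, -0.4]
opening: 0.146
```

Run:
```python
from h import *
print(get_state()["eef_pos"],get_state()["opening"])
im=read_camera("wrist"); t=read_camera("top")
cv2.imwrite("pics/w6.png",np.hstack([im[:,140:500],cv2.resize(t[175:275,130:240],(440,400),interpolation=cv2.INTER_CUBIC)])); cv2.imwrite("pics/w6f.png",im)
```

```text
[0.3794748  0.36300482 0.26700336] 0.14571724580729392
```

View pics/w6.png

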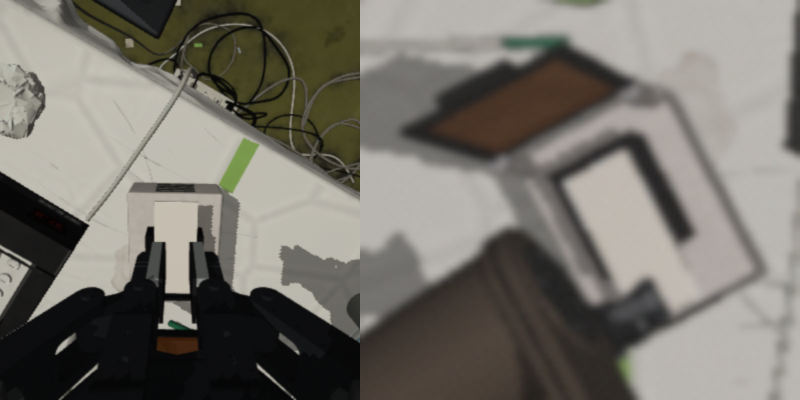

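The plate lies squarely in place on the window and has been released. The shield is still open, at about 1.6 rad. Next I go over the shield and get behind it.

Emit:
servo_tool --deltas '[[[0, 0, 0.3, 0], [0.1, 0.05, 0.6, 0], [0.3, 0.16, 0.75, 0], [0.5, 0.27, 0.75, 0], [0.7, 0.37, 0.75, 0]]]'

```text
time: 26.45
eef_pos: [0.4514, 0.4009, 0.3404]
tcp_rot: [0.608, -0.361, -0.608, -0.362]
contact_force: [0.1, 0.0, 0.3]
opening: 0.0
```

Emit:
servo_tool --deltas '[[[0.14, 0.07, 0, 0], [0.28, 0.14, 0, 0], [0.42, 0.22, 0, 0], [0.56, 0.29, 0, 0], [0.7, 0.37, 0, 0]]]'

```text
time: 26.95
eef_pos: [0.5211, 0.4375, 0.3388]
tcp_rot: [-0.607, 0.362, 0.608, 0.361]
contact_force: [0.3, 0.1, -0.7]
opening: -0.003
```

Emit:
servo_tool --deltas '[[[0.14, 0.07, 0, 0], [0.28, 0.14, 0, 0], [0.42, 0.22, 0, 0], [0.56, 0.29, 0, 0], [0.67, 0.35, 0, 0]]]'

```text
time: 27.45
eef_pos: [0.5882, 0.4725, 0.3384]
tcp_rot: [-0.607, 0.362, 0.608, 0.361]
contact_force: [-0.1, 0.6, -0.9]
opening: 0.002
```

Run:
```python
from h import *
print(get_state()["eef_pos"],get_state()["opening"])
im=read_camera("wrist"); b=read_camera("side")
c=cam("side"); x,y=proj(c,[.55,.45,.25])[0].astype(int)
cv2.imwrite("pics/w7.png",np.hstack([im[:,140:500],cv2.resize(b[y-40:y+60,x-55:x+55],(440,400),interpolation=cv2.INTER_CUBIC)]))
```

```text
[0.58824038 0.47252015 0.3383991 ] 0.0015640934806843585
```

Emit:
servo_tool --deltas '[[[0, 0, -0.15, 0], [0, 0, -0.35, 0], [0, 0, -0.55, 0], [0, 0, -0.75, 0], [0, 0, -0.88, 0]]]'

```text
time: 28.05
eef_pos: [0.586, 0.4716, 0.2487]
tcp_rot: [-0.607, 0.363, 0.609, 0.36]
contact_force: [-0.3, 0.5, -0.4]
opening: 0.003
```

Emit:
servo_tool --deltas '[[[-0.04, -0.02, 0, 0], [-0.08, -0.04, 0, 0], [-0.13, -0.07, 0, 0], [-0.18, -0.1, 0, 0], [-0.22, -0.12, 0, 0]]]'

```text
time: 28.55
eef_pos: [0.5653, 0.4604, 0.2538]
tcp_rot: [0.608, -0.361, -0.607, -0.362]
contact_force: [0.1, -0.2, -0.3]
opening: -0.002
```

Emit:
servo_tool --deltas '[[[-0.03, -0.016, 0, 0], [-0.06, -0.033, 0, 0], [-0.09, -0.049, 0, 0], [-0.12, -0.065, 0, 0], [-0.15, -0.082, 0, 0]]]'

```text
time: 29.05
eef_pos: [0.5506, 0.4523, 0.2526]
tcp_rot: [0.608, -0.361, -0.608, -0.362]
contact_force: [0.6, 0.8, 0.6]
opening: 0.002
```

Emit:
servo_tool --deltas '[[[-0.03, -0.016, 0, 0], [-0.06, -0.033, 0, 0], [-0.09, -0.049, 0, 0], [-0.12, -0.065, 0, 0], [-0.15, -0.082, 0, 0]]]'

```text
time: 29.55
eef_pos: [0.5352, 0.4439, 0.252]
tcp_rot: [-0.608, 0.361, 0.608, 0.361]
contact_force: [0.6, 0.5, -0.3]
opening: 0.002
```

Emit:
servo_tool --deltas '[[[-0.04, -0.022, 0, 0], [-0.08, -0.044, -0.01, 0], [-0.12, -0.065, -0.02, 0], [-0.16, -0.087, -0.03, 0], [-0.2, -0.109, -0.04, 0]]]'

```text
time: 30.05
eef_pos: [0.5152, 0.4329, 0.2484]
tcp_rot: [0.608, -0.361, -0.608, -0.361]
contact_force: [0.4, 0.3, 0.3]
opening: -0.002
```

Run:
```python
from h import *
for n in ("top","side","wrist"):
    read_camera(n)
    for q in ("shield","plate"): print(n,q,[(np.round(d["at"],3),round(d["p"],2)) for d in recognise(n,q)[:2]])
print(get_state()["contact_force"])
```

```text
top shield [(array([0.524, 0.401, 0.256]), 0.45)]
top plate [(array([0.46 , 0.402, 0.086]), 0.84), (array([ 0.434, -0.039,  0.022]), 0.34)]
side shield [(array([0.518, 0.425, 0.199]), 0.85)]
side plate [(array([0.456, 0.4  , 0.085]), 0.64), (array([0.518, 0.422, 0.2  ]), 0.33)]
wrist shield [(array([0.502, 0.425, 0.261]), 0.91)]
wrist plate [(array([0.447, 0.401, 0.093]), 0.71)]
[ 0.46791765  0.38344852 -0.14582165]
```

Emit:
servo_tool --deltas '[[[-0.114, -0.062, -0.044, 0], [-0.225, -0.123, -0.1, 0], [-0.33, -0.18, -0.169, 0], [-0.428, -0.234, -0.249, 0], [-0.519, -0.283, -0.34, 0]]]'

```text
time: 31.0
eef_pos: [0.4637, 0.405, 0.2149]
tcp_rot: [0.608, -0.361, -0.608, -0.362]
contact_force: [-0.1, 0.5, 2.0]
opening: 0.001
```

Emit:
servo_tool --deltas '[[[-0.121, -0.066, -0.155, 0], [-0.22, -0.12, -0.328, 0], [-0.294, -0.16, -0.517, 0], [-0.344, -0.188, -0.716, 0], [-0.362, -0.197, -0.852, 0]]]'

```text
time: 31.5
eef_pos: [0.4267, 0.3848, 0.1279]
tcp_rot: [-0.608, 0.362, 0.608, 0.361]
contact_force: [0.5, -0.6, -0.5]
opening: 0.002
```

Now press down gently until it stops.

Emit:
servo_tool --deltas '[[[0, 0, -0.02, 0], [0, 0, -0.04, 0], [0, 0, -0.06, 0], [0, 0, -0.07, 0], [0, 0, -0.07, 0]]]'

```text
time: 32.0
eef_pos: [0.4281, 0.3854, 0.1228]
tcp_rot: [0.608, -0.361, -0.608, -0.362]
contact_force: [1.2, 1.2, 0.7]
opening: -0.003
```

Emit:
servo_tool --deltas '[[[0, 0, -0.005, 0], [0, 0, -0.01, 0], [0, 0, -0.015, 0], [0, 0, -0.02, 0], [0, 0, -0.02, 0]]]'

```text
time: 32.5
eef_pos: [0.4274, 0.3851, 0.12]
tcp_rot: [-0.608, 0.361, 0.608, 0.361]
contact_force: [0.0, 0.5, 0.1]
opening: 0.001
```

Emit:
servo_tool --deltas '[[[0, 0, -0.005, 0], [0, 0, -0.01, 0], [0, 0, -0.01, 0], [0, 0, -0.015, 0], [0, 0, -0.015, 0]]]'

```text
time: 33.0
eef_pos: [0.4274, 0.3851, 0.119]
tcp_rot: [-0.608, 0.361, 0.608, 0.361]
contact_force: [-1.6, -0.8, 4.2]
opening: -0.001
```

Emit:
servo_tool --deltas '[[[0, 0, -0.005, 0], [0, 0, -0.01, 0], [0, 0, -0.01, 0], [0, 0, -0.01, 0], [0, 0, -0.01, 0]]]'

```text
time: 33.5
eef_pos: [0.4274, 0.3851, 0.1189]
tcp_rot: [-0.608, 0.362, 0.608, 0.361]
contact_force: [-2.5, -2.1, 7.8]
opening: -0.005
```

Emit:
servo_tool --deltas '[[[0, 0, 0.1, 0], [0, 0, 0.3, 0], [0, 0, 0.6, 0], [0, 0, 0.9, 0], [0, 0, 1, 0]]]'

```text
time: 34.0
eef_pos: [0.4291, 0.3862, 0.2216]
tcp_rot: [0.609, -0.359, -0.607, -0.364]
contact_force: [0.4, 0.4, 0.1]
opening: -0.007
```

Emit:
servo_tool --deltas '[[[0, -0.2, 0.2, 0], [0, -0.5, 0.4, 0], [0, -0.8, 0.5, 0], [0, -1, 0.5, 0], [0, -1, 0.5, 0]]]'

```text
time: 34.5
eef_pos: [0.4274, 0.2835, 0.2671]
tcp_rot: [0.607, -0.362, -0.607, -0.362]
contact_force: [-0.6, 0.7, 0.2]
opening: -0.003
```

Emit:
servo_tool --deltas '[[[0, -0.3, 0, 0], [0, -0.6, 0, 0], [0, -0.9, 0, 0], [0, -1, 0, 0], [0, -1, 0, 0]]]'

```text
time: 35.0
eef_pos: [0.4274, 0.1848, 0.2669]
tcp_rot: [-0.607, 0.362, 0.608, 0.362]
contact_force: [0.3, 0.4, -0.4]
opening: 0.002
```

Run:
```python
from h import *
im={}
for n in ("top","side","wrist"):
    im[n]=read_camera(n)
    for q in ("shield","plate","station"): print(n,q,[(np.round(d["at"],3),round(d["p"],2)) for d in recognise(n,q)[:2]])
s=get_state();print(s["time"],s["eef_pos"],s["contact_force"])
# expected outline of the closed shield; compare colours in top view at its centre, and beyond the edge
c=cam("top");H=np.array([.538,.4455]);u=np.array([.878,.479]);n=np.array([-.479,.878])
for a in (.03,.06,.09,.12,.14,.165,.18):
    p=proj(c,[*(H-a*u),.118])[0]; print(a,p.round(),im["top"][int(round(p[1])),int(round(p[0]))])
for a in (.08,):
    for l in np.arange(-.07,.071,.01): p=proj(c,[*(H-a*u+l*n),.118])[0]; print(round(l,2),im["top"][int(round(p[1])),int(round(p[0]))],end=" ")
```

```text
top shield [(array([0.473, 0.404, 0.119]), 0.66), (array([0.466, 0.405, 0.122]), 0.65)]
top plate []
top station [(array([0.476, 0.401, 0.122]), 0.95)]
side shield [(array([0.455, 0.38 , 0.06 ]), 0.61)]
side plate []
side station [(array([0.463, 0.377, 0.05 ]), 0.89)]
wrist shield [(array([0.44 , 0.394, 0.117]), 0.63)]
wrist plate [(array([0.41 , 0.36 , 0.091]), 0.6)]
wrist station [(array([0.441, 0.389, 0.122]), 0.79), (array([0.439, 0.394, 0.117]), 0.47)]
35.6 [0.4274645  0.18531485 0.26764832] [ 0.47875355 -0.98500971  0.38882149]
0.03 [183. 214.] [ 44  70 112]
0.06 [188. 224.] [ 44  71 114]
0.09 [193. 233.] [ 43  71 114]
0.12 [199. 242.] [ 43  72 115]
0.14 [202. 248.] [ 42  71 113]
0.165 [206. 256.] [34 34 35]
0.18 [209. 261.] [178 183 186]
-0.07 [157 162 169] -0.06 [107 110 115] -0.05 [37 54 83] -0.04 [ 40  66 107] -0.03 [ 43  70 114] -0.02 [ 43  71 114] -0.01 [ 43  70 114] 0.0 [ 43  71 114] 0.01 [ 44  70 114] 0.02 [ 39  65 108] 0.03 [ 42  70 112] 0.04 [ 42  66 103] 0.05 [40 41 43] 0.06 [112 115 117] 0.07 [113 117 119]
```

```bash
python3 -c "
from plant import *
print(sign_off())"
```

```text
the job is handed in; nothing more can be done
None
```

The plate is lying on the window under the closed shield, and I handed the job in at about 36 s of the 72 s allowed. No verdict was reported.

- **Plate on the stand:** I dragged it until it overhung the front edge by about 42 mm. I then pinched it by its long edges and carried it level to the station.
- **Plate on the window:** I set it down until I felt contact, and let go. Just before release the wrist camera put it about 2 mm off centre, about 3 mm nearer the front than the ideal spot, and square to within about 1°. After release the top camera's network placed it within about 3 mm of the intended spot.
- **Shield:** I pushed it down until it hit a firm stop at 0.119 m, which is the height of its top face when fully closed. After I backed off, the top camera showed its outline where a closed shield should be, and the arm was touching nothing.

**What went wrong or is unconfirmed:**
- The top and wrist cameras first disagreed on the window's position by about 7 mm. A closer wrist measurement settled it.
- I first got the sign of the grip height wrong. I noticed while the plate was still about 35 mm above the window, before letting go.
- The wrist camera's last plate reading, (0.41, 0.36), was well off the plate's centre, while the top and side cameras did not report it under the shield. I took that reading to be the uncovered near end, so the plate's final position under the shield is not independently confirmed.
- My last picture could not be viewed because of the 12-picture limit, so I lowered the shield using forces and camera numbers alone.
- I did not measure the screwdriver, dish and tape roll again at the end. I kept the arm away from all three and felt no unexpected contact.

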